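# Shut off the gas, find the manifold's loose bolt and hold its guard cap open

### The arm

A 6-joint arm with a two-finger parallel gripper is mounted at the origin on a cart in front of the work surface, level with it; the furniture and walls round the work are solid. World frame = base frame: x ahead of the robot, y to its left, z up, the work surface at z = 0. Lengths are in m, angles in rad, forces in N, time in s.
With the tool pointing down it reaches from about 0.4 to 0.825 m from the base axis. Payload 7 kg.
Tool frame: the origin (TCP) lies midway between the tips of the shut fingers; the grasp point (between the pads) lies 19 mm behind it; z points along the fingers, y is the line along which they close (so a half turn about z gives the same grasp; the last joint's range is limited). The gripper opens to 88 mm and grips with 3 to 60 N. Pads are 19 mm wide; open, the fingers measure 130 mm over their backs; the gripper's body (78 mm by 193 mm) begins 47 mm behind the grasp point.
Start: joints at [1.445, 0.359, 0.012, 0, -1.224, -0.288], TCP at [0.271, 0.618, 0.227] pointing down, gripper open.
Joint ranges: [-3.07, 3.07], [-1.43, 2.12], [-1.02, 1.25], [-3.03, 1.67], [-3.05, -0], [-3.03, 3.03]. Speed limits (rad/s): [2.39, 2.39, 3.01, 3.14, 3.14, 3.14].

### API

Orientations are given as [roll, pitch, yaw] about the fixed x, y, z axes, in that order (R = Rz(yaw) Ry(pitch) Rx(roll)).
In Python, from station import arm, grab_frame, camera_params, spot_in gives the robot as it stands.
- The arm moves only by the shell command python3 -m jog 'ROWS' [FORCE]. ROWS is JSON, a list that holds one entry, the list of rows, each a list of 7 numbers: the shift along the tool's x, y, z in mm, then the turn, a rotation vector about the tool's x, y, z in rad, then the finger opening in mm, from 0 to 87.6. In form: [[[x, y, z, wx, wy, wz, fingers], ...]]. A call has 1 to 20 rows; each row is the pose to reach, as a shift and turn from the pose commanded when the call began, along the tool's axes at that moment; what a row does not reach only later rows make up. A row lasts 1/8 s, in which the tool goes at most 62.5 mm and 10.7 degrees, less where a joint would pass 70% of its speed; a pose out of reach is approached as far as the arm can. A call with a gripper value outside its range is refused whole. The fingers move at their own pace and stop on an object; FORCE is the grip in N (left out, the last holds). Time passes only in rows, so rows that repeat a pose let the fingers close. It gives the time, the measured TCP pose, the force, the opening and the grip force at its end, in the units of the state.
- arm.get_state(): the state, without advancing time (a new reading comes with each control period).
- grab_frame(name): name is "scene" or "top" or "wrist"; returns (picture, depth): 480x640x3 uint8, blue, green, red; 480x640 float32, m along the optical axis (not along the pixel's ray), 0 where there is no reading.
- camera_params(name): a dict with "mtx" (3x3 intrinsics, pixels), "k1" (the pictures are not rectified: a ray, as slopes to the right and down, at radius r is drawn at 1 + k1 r^2 times it, then the intrinsics apply), "R" (3x3) and "t" (3): a world point X has camera coordinates R X + t. Camera axes: x right, y down, z forward; pixel columns grow to the right and rows downward; lengths in m; the calibration is good to about 2 mm. A picture is of the moment at which its call begins: read the wrist's pose just before it. camera_params takes no time and is no camera call; for the wrist camera it gives the pose at the moment of the call.
- arm.job_done(): hands the job in; it is judged then, once.
Trained networks look in the newest picture that a camera, given by its name, has taken for a name from the list of things; names that differ only in an ending like _2 or _b are one class to them, and where a whole thing is asked for, a point or a joint stands for the part that bears it (a point fixed in the world has none). Each returns a list of dicts, best first, with "confidence" (0 to 1); they miss things now and then, are a little off and sometimes report something else, mostly with a low value. They report only what shows in the picture. A call takes as long as a camera call.
- spot_in(query, camera): "uv" ([column, row] in pixels, amid what is visible of it).
The state is a dict: "t": time; "q": joint angles; "qd": joint speeds; "joint_efforts": joint torques, N m; "eef_pos": TCP position; "ee_rot": TCP orientation; "force": force on the tool from outside, world axes, zero at the start; "moment": the same for the moment, N m; "width": finger opening in m; "gripper_force": force on a finger pad.
Only numpy, scipy, OpenCV 4.12 (cv2) and the standard library are available. Lean on these libraries where they do the work, as an engineer would, in place of code of your own. Each camera call takes 0.05 s, during which the arm holds its last target. There are 200 camera calls.

### The job

First shut off the gas line: turn the stopcock's lever a quarter turn, fully to its closed stop. Then tap the manifold's three bolts from above until you find the loose one, which sinks under the tap, and lift that bolt's sprung guard cap by its bar to more than 45 degrees. Finish while still holding that cap open in the gripper, with the other two caps left shut (never lift the cap of a bolt that has not sunk) and the loose things on the bench left where they stand.

Things in the scene. Friction and masses are not known exactly. Their poses are not given: they have to be found in the camera images.
- stopcock: Fixed shut-off valve in plain metal: 74x56 mm foot, a round valve body on it and a 116 mm pipe through it along its x axis at 34 mm height; up to 69 mm tall without its lever. Origin: centre of the foot's underside on the bench; z up; the lever turns about the vertical line through the origin.
- lever (a joint): Lever of the stopcock, rad, turning about the vertical line through the stopcock's origin: 0 = open (lever along the pipe, pointing to the stopcock's -x), grows anticlockwise seen from above to 1.57 = closed stop (lever across the pipe, pointing to the stopcock's -y). It starts near open, turns with a light friction (about 0.06 N m) and stays where it is left.
- lever_tip (a point): Point in the lever's bar, 65 mm from its axis (the bar ends at 74 mm), 80 mm above the bench. The bar is 12 mm wide and 18 mm high, from 71 to 89 mm above the bench, and below it, beyond the 42 mm wide valve body, nothing stands higher than 49 mm (the pipe and its nuts). Equipment left of it: a sample reader with open lid (to 0.22 m high; x 0.40-0.55, y 0.22-0.35) and a 0.43 m tall tower (x 0.4-0.65, y 0.25-0.6).
- manifold: Fixed metal manifold block, 44x184x40 mm (x, y, z), with three identical ports in a row along its y axis, 60 mm apart. Origin: on the bench under the middle bolt; the block reaches from x = -16 to +28 mm; front faces -x. Each port has a bolt standing up through the hole of a hinged guard cap. Exactly one bolt is loose; which one cannot be seen and changes from start to start.
- bolt_a (a joint): How far the left bolt (seen from the robot) has sunk, m: 0 = standing. A tight bolt does not go down more than about 1.5 mm; the loose one gives way at about 2 to 3 N, sinks 8 mm when tapped from above and stays down.
- bolt_a_top (a point): Centre of the top of the left bolt's hexagonal head (17 mm across, 10 mm high), 62 mm above the bench while it stands, 54 mm once sunk; 17 mm above the cap while it stands.
- cap_a (a joint): Hinged steel guard cap of the left bolt, rad: 0 = shut (level), grows as its front rises, stop at 1.25. A light spring and its weight close it (about 1 to 2 N at the bar), so it must be held. 48 mm wide plate, 4 mm thick, with a 22 mm hole round the bolt; hinge line along the manifold's y axis, 22 mm behind the bolt's axis (at manifold x = +22 mm), 43 mm above the bench.
- cap_a_bar (a point): Middle of the left cap's lift bar: a round bar 10 mm thick along the manifold's y axis, 38 mm clear between the two arms that carry it, 70 mm from the hinge line toward the manifold's -x, 43 mm above the bench while shut; free space below it, in front of it, and 26 mm between it and the block.
- bolt_b (a joint): How far the middle bolt (seen from the robot) has sunk, m: 0 = standing. A tight bolt does not go down more than about 1.5 mm; the loose one gives way at about 2 to 3 N, sinks 8 mm when tapped from above and stays down.
- bolt_b_top (a point): Centre of the top of the middle bolt's hexagonal head (17 mm across, 10 mm high), 62 mm above the bench while it stands, 54 mm once sunk; 17 mm above the cap while it stands.
- cap_b (a joint): Hinged steel guard cap of the middle bolt, rad: 0 = shut (level), grows as its front rises, stop at 1.25. A light spring and its weight close it (about 1 to 2 N at the bar), so it must be held. 48 mm wide plate, 4 mm thick, with a 22 mm hole round the bolt; hinge line along the manifold's y axis, 22 mm behind the bolt's axis (at manifold x = +22 mm), 43 mm above the bench.
- cap_b_bar (a point): Middle of the middle cap's lift bar: a round bar 10 mm thick along the manifold's y axis, 38 mm clear between the two arms that carry it, 70 mm from the hinge line toward the manifold's -x, 43 mm above the bench while shut; free space below it, in front of it, and 26 mm between it and the block.
- bolt_c (a joint): How far the right bolt (seen from the robot) has sunk, m: 0 = standing. A tight bolt does not go down more than about 1.5 mm; the loose one gives way at about 2 to 3 N, sinks 8 mm when tapped from above and stays down.
- bolt_c_top (a point): Centre of the top of the right bolt's hexagonal head (17 mm across, 10 mm high), 62 mm above the bench while it stands, 54 mm once sunk; 17 mm above the cap while it stands.
- cap_c (a joint): Hinged steel guard cap of the right bolt, rad: 0 = shut (level), grows as its front rises, stop at 1.25. A light spring and its weight close it (about 1 to 2 N at the bar), so it must be held. 48 mm wide plate, 4 mm thick, with a 22 mm hole round the bolt; hinge line along the manifold's y axis, 22 mm behind the bolt's axis (at manifold x = +22 mm), 43 mm above the bench.
- cap_c_bar (a point): Middle of the right cap's lift bar: a round bar 10 mm thick along the manifold's y axis, 38 mm clear between the two arms that carry it, 70 mm from the hinge line toward the manifold's -x, 43 mm above the bench while shut; free space below it, in front of it, and 26 mm between it and the block.
- petri_dish: Culture dish with lid, 91 mm wide, 16 mm high, a loose bystander; origin under its centre.
- dropper: Reagent dropper bottle, 34 mm wide, 86 mm tall, a loose bystander; origin under its centre.
- sample_vial: Sample vial with white cap, 29 mm wide, 68 mm tall, a loose bystander; origin under its centre.
- foil_pot: Small jar under foil, 50 mm wide, 48 mm tall, a loose bystander; origin under its centre.

How it is judged:
On the way, in this order (a step that is already met when the one before it is completed fails the run):
1. the stopcock's lever is turned to closed (value of joint lever above 1.4 rad), for 0.2 s.
2. the loose bolt has been found by tapping: it has sunk (value of joint any of bolt_a, bolt_b, bolt_c above 0.005 m), for 0.2 s.
3. the loose bolt's cap is lifted open by the gripper (((value of joint bolt_a above 0.005 m and value of joint cap_a between 0.7 and 1.3 rad and velocity of joint cap_a between -0.2 and 0.2 rad/s and contact force between the fingers and cap_a above 0.5 N and value of joint each of cap_b, cap_c below 0.12 rad) or (value of joint bolt_b above 0.005 m and value of joint cap_b between 0.7 and 1.3 rad and velocity of joint cap_b between -0.2 and 0.2 rad/s and contact force between the fingers and cap_b above 0.5 N and value of joint each of cap_a, cap_c below 0.12 rad) or (value of joint bolt_c above 0.005 m and value of joint cap_c between 0.7 and 1.3 rad and velocity of joint cap_c between -0.2 and 0.2 rad/s and contact force between the fingers and cap_c above 0.5 N and value of joint each of cap_a, cap_b below 0.12 rad))), for 0.2 s.
At the end, for the whole second after the job is handed in: The lever is within 0.17 rad of its closed stop; the loose bolt is sunk more than 5 mm, and its cap is held still, more than 0.7 rad open, by the fingers (contact over 0.5 N); the other two caps are shut (under 0.12 rad) (value of joint lever above 1.4 rad and ((value of joint bolt_a above 0.005 m and value of joint cap_a between 0.7 and 1.3 rad and velocity of joint cap_a between -0.2 and 0.2 rad/s and contact force between the fingers and cap_a above 0.5 N and value of joint each of cap_b, cap_c below 0.12 rad) or (value of joint bolt_b above 0.005 m and value of joint cap_b between 0.7 and 1.3 rad and velocity of joint cap_b between -0.2 and 0.2 rad/s and contact force between the fingers and cap_b above 0.5 N and value of joint each of cap_a, cap_c below 0.12 rad) or (value of joint bolt_c above 0.005 m and value of joint cap_c between 0.7 and 1.3 rad and velocity of joint cap_c between -0.2 and 0.2 rad/s and contact force between the fingers and cap_c above 0.5 N and value of joint each of cap_a, cap_b below 0.12 rad))); the arm keeps its last pose, push and grip.
It fails at once if the cap of a bolt that has not sunk was lifted (over 0.3 rad) ((value of joint cap_a above 0.3 rad and value of joint bolt_a below 0.004 m) or (value of joint cap_b above 0.3 rad and value of joint bolt_b below 0.004 m) or (value of joint cap_c above 0.3 rad and value of joint bolt_c below 0.004 m)).
It fails at once if a loose bystander was moved more than 3 cm (distance of any of petri_dish, dropper, sample_vial, foil_pot from where it was at the start of the episode above 0.03 m).
It also fails if it takes over 67 s, if anything falls off the work surface, if the arm or the gripper's body presses on something with over 40 N, if the wrist force passes 120 N, or if a joint passes its speed limit or range.

## Working session

There is one attempt and no reset: what is moved stays moved. The work goes in short steps, Python scripts to look and compute and a shell command to move; the robot and the scene stay as the last step left them, time stands still between calls to the robot, and variables do not carry over. Pictures are saved under pics/ and viewed, at most 10 in all, crops included, and the job is handed in when it is done.

```bash
mkdir -p pics; ls
cat > h.py <<'E'
import numpy as np, cv2
from station import arm, grab_frame, camera_params, spot_in
from scipy.spatial.transform import Rotation as Ro
def world(cp,uv,d):
    K=np.array(cp["mtx"]);k=cp["k1"]
    p=np.array([(uv[0]-K[0,2])/K[0,0],(uv[1]-K[1,2])/K[1,1]]);s=p.copy()
    for _ in range(20): s=p/(1+k*(s@s))
    return np.array(cp["R"]).T@(np.array([s[0]*d,s[1]*d,d])-np.array(cp["t"]))
def onz(cp,uv,z):
    a=world(cp,uv,0.);b=world(cp,uv,1.)
    return a+(b-a)*(z-a[2])/(b[2]-a[2])
def pix(cp,X):
    c=np.array(cp["R"])@np.array(X)+np.array(cp["t"]);s=c[:2]/c[2];s=s*(1+cp["k1"]*(s@s));K=np.array(cp["mtx"])
    return K[0,0]*s[0]+K[0,2],K[1,1]*s[1]+K[1,2]
def tool(X):
    "shift in mm along tool axes from present pose to world X"
    s=arm.get_state();R=Ro.from_euler('xyz',s["ee_rot"]).as_matrix()
    return R.T@(np.array(X)-s["eef_pos"])*1000
E
python3 - <<'E'
from h import *
np.set_printoptions(precision=4,suppress=True)
s=arm.get_state();print(s)
for c in ["top","scene"]:
    im,d=grab_frame(c);cv2.imwrite(f"pics/{c}1.png",im);cp=camera_params(c);np.save(f"pics/{c}d.npy",d)
    print(c,cp)
    for q in ["stopcock","lever_tip","manifold","bolt_b_top","cap_b_bar","petri_dish","dropper","sample_vial","foil_pot"]:
        for r in spot_in(q,c)[:4]:
            u=r["uv"];dd=d[int(u[1]),int(u[0])];print(q,round(r["confidence"],2),np.round(u,1),world(cp,u,dd))
E
```

```text
pics
{'t': 0.0, 'q': array([ 1.4451,  0.3594,  0.0111, -0.0004, -1.2241, -0.2881]), 'qd': array([ 0.0016, -0.0004,  0.0005,  0.0016,  0.0001,  0.0008]), 'joint_efforts': array([ -0.0013, -58.2723,  29.3049,   6.9969,   0.0067,  -0.0002]), 'eef_pos': array([0.2712, 0.6176, 0.2256]), 'ee_rot': array([ 3.1399, -0.0001, -0.4139]), 'force': array([ 0.3123,  0.2539, -0.3947]), 'moment': array([-0.0233,  0.0273,  0.01  ]), 'gripper_force': 0.0, 'width': 0.08772201288149106}
top {'mtx': array([[536.6847,   0.    , 321.5117],
       [  0.    , 536.6847, 240.3946],
       [  0.    ,   0.    ,   1.    ]]), 'k1': -0.15632780370720506, 'R': array([[-0.0193, -0.9998, -0.002 ],
       [-0.9983,  0.0194, -0.0541],
       [ 0.0541,  0.001 , -0.9985]]), 't': array([-0.2138,  0.4606,  1.1302])}
stopcock 0.88 [164.7 226. ] [0.4899 0.1013 0.0609]
lever_tip 0.78 [155.4 231.3] [0.4774 0.1134 0.0855]
lever_tip 0.39 [459.2 259.3] [ 0.4095 -0.5076  0.0504]
manifold 0.73 [335.  255.8] [ 0.4224 -0.2501  0.0388]
manifold 0.61 [308.8 248.1] [ 0.4385 -0.1966  0.063 ]
manifold 0.21 [163.9 224. ] [0.4935 0.1009 0.06
[... 812 characters left out ...]
[-0.4493, -0.359 , -0.8181],
       [ 0.6268,  0.5258, -0.575 ]]), 't': array([-0.452 ,  0.1951,  1.2022])}
stopcock 0.96 [239.6 206.7] [0.4889 0.1002 0.0508]
lever_tip 0.7 [233.1 196. ] [0.4831 0.1153 0.0816]
bolt_b_top 0.4 [263.2 241.9] [ 0.4159 -0.0598  0.0432]
bolt_b_top 0.27 [305.1 261.9] [ 0.425  -0.1901  0.0365]
cap_b_bar 0.6 [326.9 265.7] [ 0.42   -0.2614  0.0621]
cap_b_bar 0.58 [323.5 272.8] [ 0.4157 -0.2546  0.0407]
petri_dish 0.67 [236.9 245.1] [0.3908 0.0126 0.0154]
dropper 0.52 [414.3 326.3] [ 0.3946 -0.5131  0.0404]
sample_vial 0.56 [413.5 276. ] [ 0.5313 -0.4259  0.0446]
foil_pot 0.61 [412.9 330.7] [ 0.3878 -0.5146  0.0339]
foil_pot 0.43 [262.7 243.3] [ 0.4165 -0.0569  0.0373]
```

Run:
```python
import cv2
a=cv2.imread("pics/top1.png");cv2.imwrite("pics/topc.png",cv2.resize(a[170:330,100:500],(800,320),interpolation=cv2.INTER_CUBIC)) 
b=cv2.imread("pics/top1.png")
import numpy as np
c1=cv2.resize(a[190:290,110:230],(480,400),interpolation=cv2.INTER_CUBIC);
c2=cv2.resize(a[215:295,290:390],(320,256),interpolation=cv2.INTER_CUBIC)
top=cv2.resize(a[170:290,100:500],(800,240))
out=np.zeros((600,800,3),np.uint8);out[:240]=top
c1=cv2.resize(a[190:280,115:225],(400,327),interpolation=cv2.INTER_CUBIC);c2=cv2.resize(a[220:300,285:385],(400,320),interpolation=cv2.INTER_CUBIC)
out[250:577,:400]=c1;out[250:570,400:]=c2
cv2.imwrite("pics/topc.png",out)
```

```text
(no output)
```

View pics/topc.png

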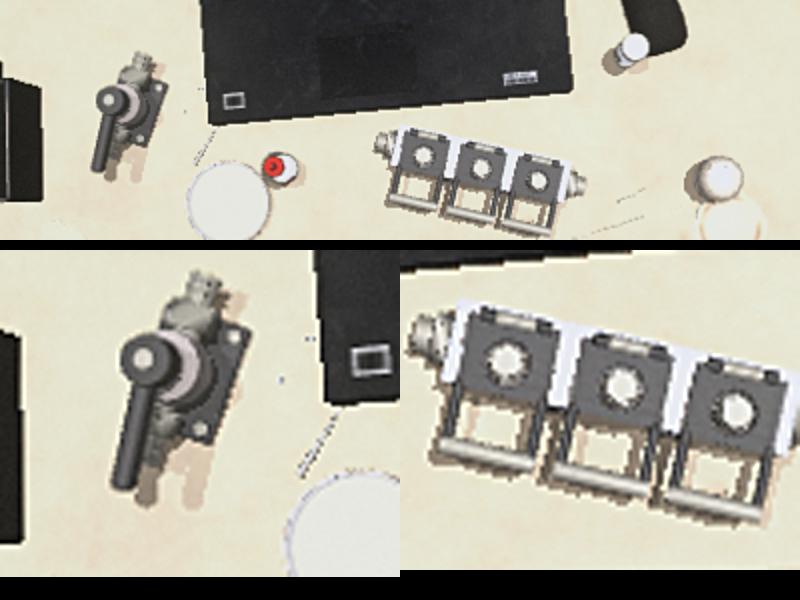

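View pics/scene1.png

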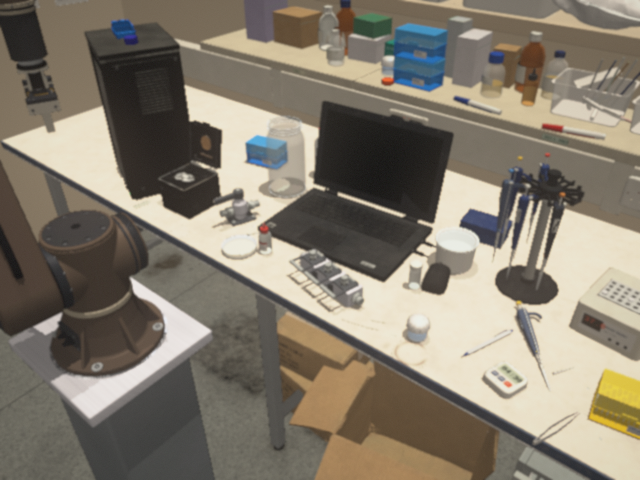

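The top view shows the lever hub near (155,220) and its tip near (149,255), pointing at the robot. The bolts are at about (312,249), (340,254) and (369,259), and the bars at about (307,271), (335,277) and (364,283). The scene view agrees.

Run:
```python
from h import *
np.set_printoptions(precision=4,suppress=True)
cp=camera_params("top")
for n,u,z in [("hub",(155.4,220.3),.1),("tip74",(149.4,254.6),.085),("boltA",(312,248.75),.062),("B",(340.5,253.75),.062),("C",(369.5,259.5),.062),("barA",(306.75,271.25),.048),("B",(335,277.5),.048),("C",(363.75,283.25),.048)]:
    print(n,onz(cp,u,z))
d=np.load("pics/topd.npy")
print(d[220,155],world(cp,(155,220),d[220,155]),world(cp,(151,240),d[240,151]),world(cp,(150,250),d[250,150]))
# depth blobs: bolt tops and bars
P=np.array([[world(cp,(u,v),d[v,u]) for u in range(295,390)] for v in range(235,292)])
vv,uu=np.where(abs(P[...,2]-.062)<.004); pts=P[vv,uu]
m=np.zeros(P.shape[:2],np.uint8);m[vv,uu]=1
n,l,st,ce=cv2.connectedComponentsWithStats(m)
for i in range(1,n):
    if st[i,4]>6: print("blob",st[i,4],ce[i]+[295,235],P[l==i].mean(0))
Q=np.array([[world(cp,(u,v),d[v,u]) for u in range(140,170)] for v in range(205,262)])
q=Q[(Q[...,2]>.076)&(Q[...,2]<.094)];print(len(q),q.mean(0),q[q[:,0].argsort()][:3],q[q[:,0].argsort()][-3:])
w,V=np.linalg.eigh(np.cov(q[q[:,0]<.47][:,:2].T));print(V[:,1],q[q[:,0]<.47].mean(0))
```

```text
hub [0.4984 0.1089 0.1   ]
tip74 [0.4304 0.1263 0.085 ]
boltA [ 0.4371 -0.2031  0.062 ]
B [ 0.4258 -0.2608  0.062 ]
C [ 0.4129 -0.3196  0.062 ]
barA [ 0.3915 -0.1912  0.048 ]
B [ 0.3776 -0.249   0.048 ]
C [ 0.3645 -0.3079  0.048 ]
1.06581 [0.4998 0.1123 0.0916] [0.4597 0.1214 0.0893] [0.4397 0.1246 0.0861]
blob 43 [311.3023 247.6744] [ 0.4393 -0.2017  0.0622]
blob 46 [339.8913 254.    ] [ 0.4253 -0.2596  0.0621]
blob 46 [368.7826 260.3043] [ 0.4113 -0.3181  0.0617]
394 [0.476  0.1175 0.0878] [[0.4276 0.1267 0.0863]
 [0.4277 0.1296 0.0838]
 [0.4277 0.1263 0.0813]] [[0.5143 0.1074 0.0876]
 [0.5145 0.1136 0.0877]
 [0.5145 0.1195 0.0888]]
[-0.9677  0.2522] [0.4493 0.1232 0.0868]
```

```bash
python3 -m jog '[[[88,200,-24,0,0,-0.2,60],[88,200,-24,0,0,-0.414,30],[88,200,-24,0,0,-0.414,0],[88,200,-24,0,0,-0.414,0],[88,200,-24,0,0,-0.414,0],[165,302,-24,0,0,-0.414,0],[165,302,-24,0,0,-0.414,0],[165,302,-24,0,0,-0.414,0],[165,302,-24,0,0,-0.414,0],[326,422,-24,0,0,-0.414,0],[326,422,-24,0,0,-0.414,0],[326,422,-24,0,0,-0.414,0],[326,422,-24,0,0,-0.414,0],[326,422,-24,0,0,-0.414,0]]]'
```

```text
t: 2.75
eef_pos: [0.4009, 0.1009, 0.2502]
ee_rot: [3.141, 0.001, -0.002]
force: [-0.2, 0.3, -0.3]
width: 0.0002
gripper_force: 0.0
```

```bash
python3 -m jog '[[[0,0,0,0,0,1.808,0],[0,0,0,0,0,1.808,0],[0,0,0,0,0,1.808,0],[0,0,0,0,0,1.808,0],[0,0,0,0,0,1.808,0],[20,-20,0,0,0,1.808,0],[50,-51,20,0,0,1.808,0],[50,-51,60,0,0,1.808,0],[50,-51,80,0,0,1.808,0],[50,-51,100,0,0,1.808,0],[50,-51,140,0,0,1.808,0],[50,-51,184,0,0,1.808,0],[50,-51,184,0,0,1.808,0]]]'
python3 - <<'E'
from h import *
im,d=grab_frame("scene");cv2.imwrite("pics/s2.png",cv2.resize(im[120:280,150:370],(770,560),interpolation=cv2.INTER_CUBIC))
E
```

```text
t: 4.38
eef_pos: [0.4479, 0.152, 0.0641]
ee_rot: [3.138, -0.005, -1.806]
force: [0.7, 0.7, 0.6]
width: 0.0003
gripper_force: 0.0
```

View pics/s2.png

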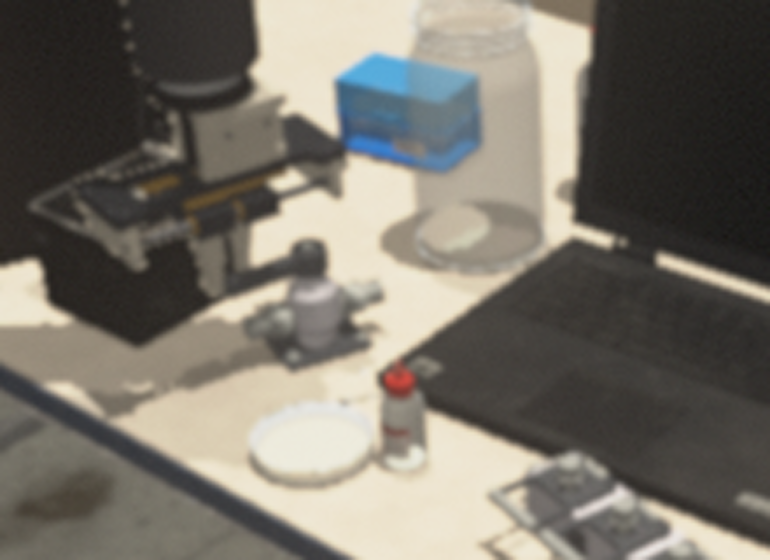

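```bash
python3 -m jog '[[[12,-2,0,0,0,0,0],[21,0,0,0,0,-0.15,0],[30,0,0,0,0,-0.3,0],[39,0,0,0,0,-0.45,0],[47,-3,0,0,0,-0.6,0],[56,-6,0,0,0,-0.75,0],[63,-11,0,0,0,-0.9,0],[70,-17,0,0,0,-1.05,0],[76,-24,0,0,0,-1.2,0],[81,-31,0,0,0,-1.35,0],[84,-40,0,0,0,-1.48,0],[84,-40,0,0,0,-1.48,0]]]'
python3 - <<'E'
from h import *
np.set_printoptions(precision=4,suppress=True)
im,d=grab_frame("scene");cv2.imwrite("pics/s3.png",cv2.resize(im[120:280,150:370],(770,560),interpolation=cv2.INTER_CUBIC))
E
```

```text
t: 5.92
eef_pos: [0.4651, 0.0622, 0.0678]
ee_rot: [-3.139, 0.006, -0.329]
force: [-31.5, 27.2, 19.2]
width: 0.0003
gripper_force: 19.0
```

View pics/s3.png

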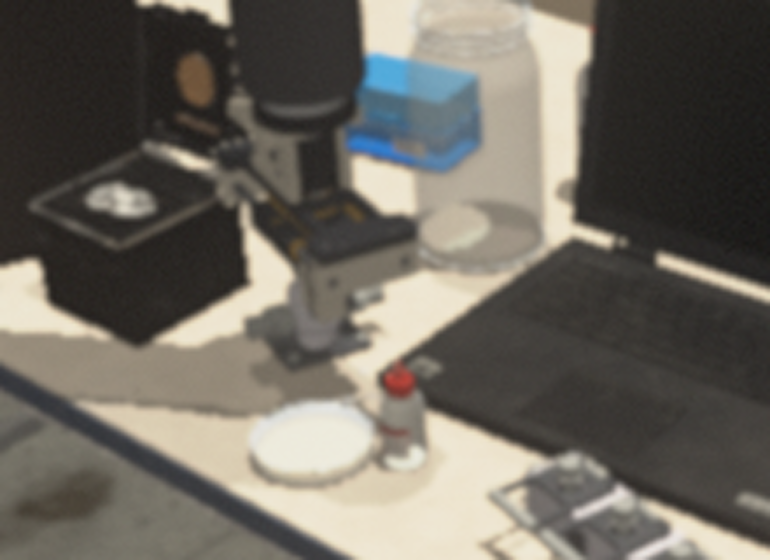

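```bash
python3 -m jog '[[[-8,0,0,0,0,0,0],[-25,0,0,0,0,0,0],[-25,0,-40,0,0,0,0],[-50,0,-95,0,0,0,0],[-80,0,-110,0,0,0,0],[-110,0,-110,0,0,0,0],[-110,0,-110,0,0,0,0]]]'
python3 - <<'E'
from h import *
np.set_printoptions(precision=4,suppress=True)
im,d=grab_frame("top");cp=camera_params("top")
cv2.imwrite("pics/t4.png",cv2.resize(im[180:290,110:260],(750,550),interpolation=cv2.INTER_CUBIC))
Q=np.array([[world(cp,(u,v),d[v,u]) for u in range(140,215)] for v in range(205,262)])
m=(Q[...,2]>.076)&(Q[...,2]<.094);q=Q[m];print(len(q))
q=q[(q[:,1]<.085)&(q[:,1]>.025)];print(len(q),q.mean(0))
w,V=np.linalg.eigh(np.cov(q[:,:2].T));print(V[:,1],q[q[:,1].argsort()][:3])
E
```

```text
t: 6.85
eef_pos: [0.3638, 0.0959, 0.1776]
ee_rot: [-3.139, -0.001, -0.326]
force: [0.4, 0.2, -0.2]
width: 0.0005
gripper_force: 0.0
338
130 [0.4825 0.0647 0.0874]
[0.3697 0.9292] [[0.4767 0.0442 0.0839]
 [0.4784 0.0449 0.0891]
 [0.479  0.0449 0.0809]]
```

View pics/t4.png

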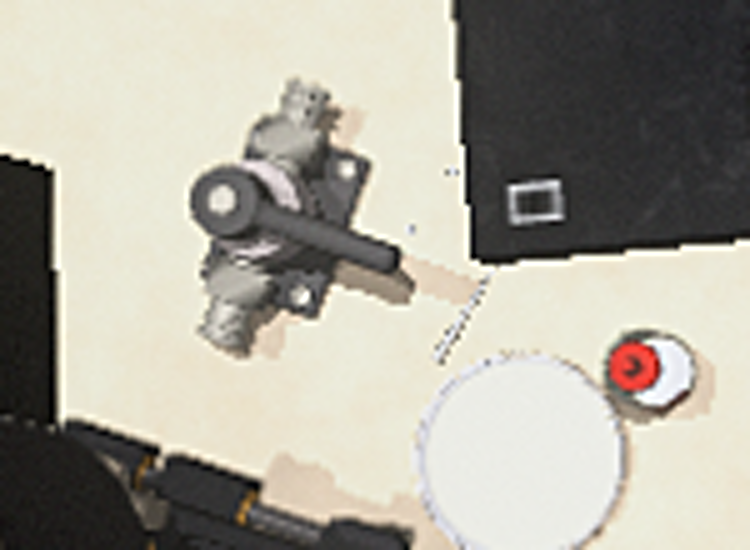

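The lever now lies square across the pipe, tip at pixel (390,257) in the crop, so it's closed. The dish and dropper haven't been touched. Next I go to the bolts.

```bash
python3 -m jog '[[[55,86,20,0,0,0.4,0],[110,172,20,0,0,0.8,0],[166,259,20,0,0,1.2,0],[166,259,30,0,0,1.465,0],[166,259,30,0,0,1.465,0],[166,259,30,0,0,1.465,0],[166,259,30,0,0,1.465,0],[166,259,60,0,0,1.465,0],[166,259,80,0,0,1.465,0],[166,259,100,0,0,1.465,0],[166,259,106,0,0,1.465,0],[166,259,106,0,0,1.465,0]]]'
```

```text
t: 8.4
eef_pos: [0.439, -0.2031, 0.0705]
ee_rot: [3.141, -0.0, -1.793]
force: [-0.6, 0.1, -0.6]
width: 0.0003
gripper_force: 0.0
```

```bash
python3 -m jog '[[[0,0,6,0,0,0,0],[0,0,8,0,0,0,0],[0,0,9.5,0,0,0,0],[0,0,11,0,0,0,0],[0,0,12,0,0,0,0],[0,0,12,0,0,0,0]]]'
```

```text
t: 9.15
eef_pos: [0.4393, -0.2029, 0.0612]
ee_rot: [-3.14, -0.001, -1.792]
force: [-9.8, 6.2, 31.6]
width: 0.0007
gripper_force: 15.8
```

Bolt A is tight: it took 31 N and moved about 1 mm. On to B.

```bash
python3 -m jog '[[[0,0,-8,0,0,0,0],[0,0,-15,0,0,0,0],[30,0,-15,0,0,0,0],[60,0,-15,0,0,0,0],[60,0,-15,0,0,0,0],[60,0,-6,0,0,0,0],[60,0,-4,0,0,0,0],[60,0,-2.5,0,0,0,0],[60,0,-1,0,0,0,0],[60,0,0,0,0,0,0],[60,0,0,0,0,0,0]]]'
```

```text
t: 10.52
eef_pos: [0.4255, -0.2608, 0.0612]
ee_rot: [3.141, -0.001, -1.791]
force: [-11.5, 7.6, 35.4]
width: 0.0004
gripper_force: 17.6
```

B is tight as well. C next, tapping deeper.

```bash
python3 -m jog '[[[0,0,-8,0,0,0,0],[0,0,-15,0,0,0,0],[30,0,-15,0,0,0,0],[60,0,-15,0,0,0,0],[60,0,-15,0,0,0,0],[60,0,-6,0,0,0,0],[60,0,-4,0,0,0,0],[60,0,-2.5,0,0,0,0],[60,0,-1,0,0,0,0],[60,0,0,0,0,0,0],[60,0,0,0,0,0,0]]]'
```

```text
t: 11.9
eef_pos: [0.4128, -0.3198, 0.0586]
ee_rot: [-3.141, -0.0, -1.793]
force: [-0.2, 0.3, -0.2]
width: 0.0001
gripper_force: 0.0
```

```bash
python3 -m jog '[[[0,0,2,0,0,0,0],[0,0,4,0,0,0,0],[0,0,5.5,0,0,0,0],[0,0,6.5,0,0,0,0],[0,0,6.5,0,0,0,0]]]'
```

```text
t: 12.52
eef_pos: [0.413, -0.32, 0.054]
ee_rot: [-3.14, -0.001, -1.792]
force: [-5.0, 6.3, 21.9]
width: 0.001
gripper_force: 11.4
```

C sank to 54 mm, so it's the loose one. I raise the arm, look at bar C from the wrist camera, and test the tilted pose.

```bash
python3 -m jog '[[[0,0,-50,0,0,0,10],[0,0,-100,0,0,0,30],[0,30,-120,0,0,0,30],[0,60,-130,0,0,0,30],[0,60,-130,0,0,0,30],[0,60,-130,0,0,0,30]]]'
python3 - <<'E'
from h import *
np.set_printoptions(precision=4,suppress=True)
cp=camera_params("wrist");im,d=grab_frame("wrist");np.save("pics/wd.npy",d)
import pickle;pickle.dump(cp,open("pics/wcp.pkl","wb"))
cv2.imwrite("pics/w5.png",im)
print([pix(cp,p) for p in [(.3657,-.309,.043),(.4125,-.3195,.054)]])
for q in ["cap_c_bar","bolt_c_top"]:
    for r in spot_in(q,"wrist"):
        u=r["uv"];print(q,r["confidence"],u,world(cp,u,d[int(u[1]),int(u[0])]))
E
```

```text
t: 13.28
eef_pos: [0.3543, -0.3067, 0.182]
ee_rot: [-3.141, -0.0, -1.793]
force: [-0.6, -0.8, -1.3]
width: 0.0295
gripper_force: 0.0
[(np.float64(306.65377591819845), np.float64(224.18028631369134)), (np.float64(237.37790650262463), np.float64(228.11128268106364))]
cap_c_bar 0.76 [258.3, 225.5] [ 0.3997 -0.3161  0.0447]
bolt_c_top 0.81 [240.9, 228.0] [ 0.4097 -0.3194  0.0556]
```

View pics/w5.png

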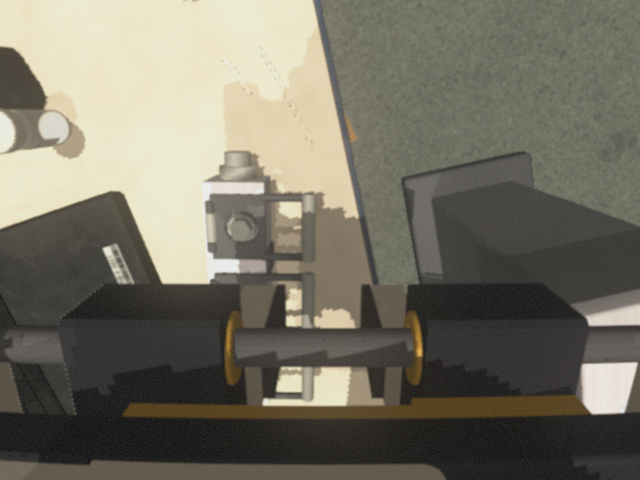

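The wrist view shows bar C at pixel (308,228), vertical in the picture and spanning rows 195–262. Bolt C is at (241,228) and the plate's front edge at column 271. This matches the prediction.

```bash
python3 - <<'E'
from h import *
import pickle
np.set_printoptions(precision=4,suppress=True)
cp=pickle.load(open("pics/wcp.pkl","rb"));d=np.load("pics/wd.npy")
for v in (205,228,250):
    print(v,[ (u,world(cp,(u,v),d[v,u]).round(4).tolist()) for u in range(296,320,3)])
print(onz(cp,(308,228),.048),tool([.3657,-.309,.043]))
E
python3 -m jog '[[[0,0,0,0.15,0,0,30],[0,0,0,0.3,0,0,30],[0,0,0,0.45,0,0,30],[0,0,0,0.5,0,0,30],[0,0,0,0.5,0,0,30]]]'
```

```text
205 [(296, [0.3743, -0.3168, 0.0019]), (299, [0.3721, -0.3159, 0.0003]), (302, [0.3654, -0.324, 0.0458]), (305, [0.363, -0.3242, 0.0495]), (308, [0.3612, -0.3234, 0.0476]), (311, [0.3591, -0.3228, 0.0472]), (314, [0.3573, -0.3217, 0.044]), (317, [0.3578, -0.3127, 0.0002])]
228 [(296, [0.3791, -0.2976, 0.0]), (299, [0.3766, -0.2973, 0.001]), (302, [0.3693, -0.3078, 0.0464]), (305, [0.3671, -0.3076, 0.0475]), (308, [0.3648, -0.3075, 0.0491]), (311, [0.3629, -0.3068, 0.048]), (314, [0.3611, -0.3051, 0.0433]), (317, [0.3622, -0.2935, -0.001])]
250 [(296, [0.3836, -0.2791, 0.0003]), (299, [0.3811, -0.2787, 0.0009]), (302, [0.3731, -0.2919, 0.0467]), (305, [0.371, -0.2914, 0.0467]), (308, [0.3687, -0.2914, 0.0483]), (311, [0.3665, -0.2909, 0.0484]), (314, [0.3649, -0.2891, 0.0439]), (317, [0.3664, -0.2753, 0.0005])]
[ 0.3649 -0.3073  0.048 ] [ -0.1635 -11.6885 138.4391]
t: 14.05
eef_pos: [0.3534, -0.3065, 0.1817]
ee_rot: [-2.642, 0.0, -1.793]
force: [-0.6, 0.8, 0.1]
width: 0.0303
gripper_force: 0.0
```

```bash
python3 -m jog '[[[0,28,40,0,0,0,22],[-1,56,80,0,0,0,22],[-1,56,95,0,0,0,22],[-1,56,110,0,0,0,22],[-1,56,124,0,0,0,22],[-1,56,137,0,0,0,22],[-1,56,137,0,0,0,22]]]'
python3 - <<'E'
from h import *
im,d=grab_frame("wrist");a=cv2.resize(im[140:460,180:480],(600,600)[:2]);cv2.imwrite("pics/w6.png",a)
print(tool([.3653,-.3083,.043]))
E
```

```text
t: 14.92
eef_pos: [0.3713, -0.3095, 0.0338]
ee_rot: [-2.645, 0.001, -1.793]
force: [-0.3, -0.6, 0.2]
width: 0.0222
gripper_force: 0.0
[  0.10527837   0.89343868 -10.40820482]
```

View pics/w6.png

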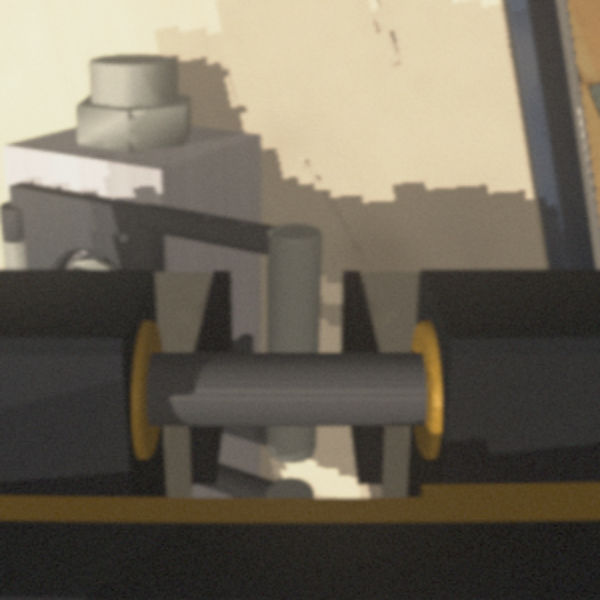

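The bar, at about (295,330) in the crop, stands between the two open fingers with no contact. I close the gripper on it.

```bash
python3 -m jog '[[[0,1,0,0,0,0,14],[0,1,0,0,0,0,8],[0,1,0,0,0,0,4],[0,1,0,0,0,0,4],[0,1,0,0,0,0,4]]]' 15
```

```text
t: 15.6
eef_pos: [0.3695, -0.309, 0.0347]
ee_rot: [-2.641, 0.0, -1.793]
force: [-0.4, 1.6, 2.4]
width: 0.0091
gripper_force: 15.0
```

```bash
python3 -m jog '[[[0,-3,-4.4,0,0,0,4],[0,-6,-9,0,0,0,4],[0,-9,-13,0,0,0,4],[0,-12.6,-16.7,0,0,0,4],[0,-16.5,-20,0,0,0,4],[0,-20.7,-23.3,0,0,0,4],[0,-25,-26,0,0,0,4],[0,-29.6,-28.8,0,0,0,4],[0,-29.6,-28.8,0,0,0,4]]]'
```

```text
t: 16.73
eef_pos: [0.3782, -0.3107, 0.0725]
ee_rot: [-2.647, 0.001, -1.793]
force: [-12.2, -1.2, 4.1]
width: 0.0096
gripper_force: 15.0
```

```bash
python3 -m jog '[[[0,-3,-4,0,0,0,4],[0,-7,-5.5,0,0,0,4],[0,-12,-7,0,0,0,4],[0,-17.2,-8,0,0,0,4],[0,-21,-8.5,0,0,0,4],[0,-24,-9,0,0,0,4],[0,-24,-9,0,0,0,4],[0,-24,-9,0,0,0,4]]]'
python3 - <<'E'
from h import *
im,d=grab_frame("scene");cv2.imwrite("pics/s7.png",cv2.resize(im[160:340,220:460],(800,600),interpolation=cv2.INTER_CUBIC))
s=arm.get_state();print(s["force"],s["width"],s["gripper_force"],tool([.3653,-.3083,.043]))
E
```

```text
t: 17.73
eef_pos: [0.3974, -0.3154, 0.0935]
ee_rot: [-2.642, 0.0, -1.793]
force: [-5.9, -1.2, 2.9]
width: 0.0091
gripper_force: 15.0
[-7.0256635  -1.13135374  3.33766279] 0.009478655125785721 15.004862844944 [ 0.15212264 52.98985101 28.58373748]
```

View pics/s7.png

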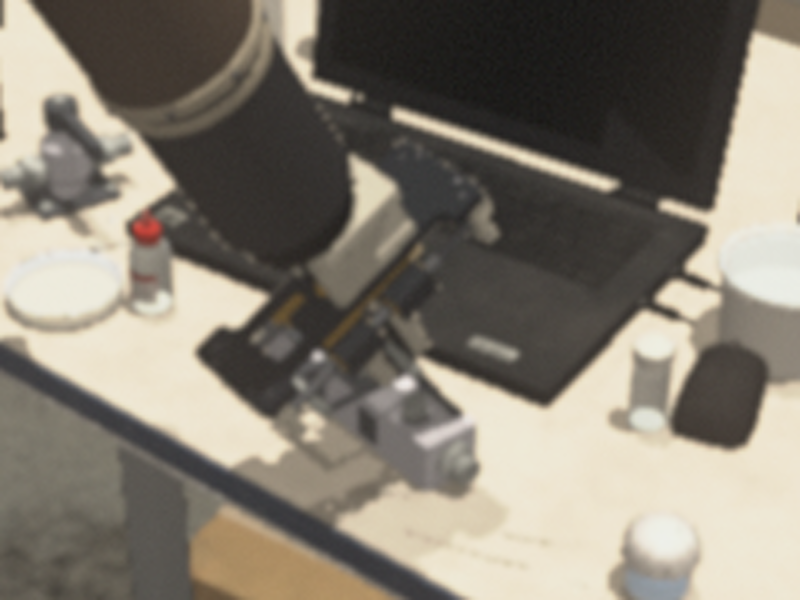

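```bash
python3 -m jog '[[[0,0.5,0,0,0,0,4],[0,0.5,0,0,0,0,4],[0,0.5,0,0,0,0,4]]]'
python3 - <<'E'
from h import *
im,d=grab_frame("wrist");cv2.imwrite("pics/w8.png",im)
E
```

```text
t: 18.15
eef_pos: [0.397, -0.3153, 0.0932]
ee_rot: [-2.642, 0.0, -1.793]
force: [-5.5, -0.5, 2.0]
width: 0.0094
gripper_force: 15.0
```

View pics/w8.png

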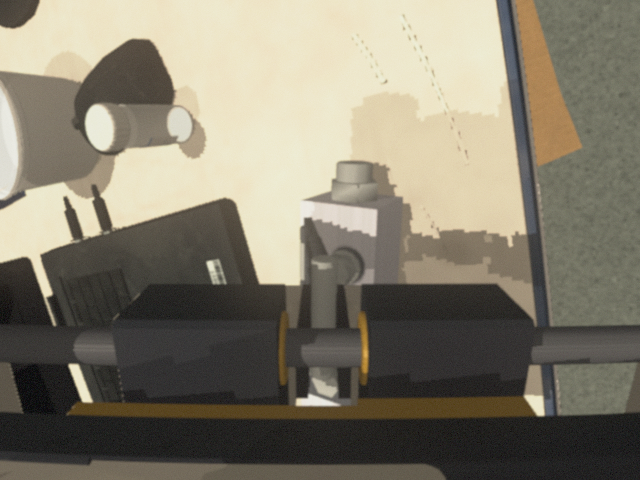

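The wrist view shows bar C gripped at about (322,330), its cap swung well up and the sunk bolt uncovered at (347,265). I hand in.

```bash
python3 -c "
from station import arm
print(arm.job_done())"
```

```text
the job is handed in; nothing more can be done
None
```

The lever is at its closed stop, right-hand bolt C was the loose one and sank 8 mm, and the gripper is holding its cap about 0.95 rad open. Bolts A and B were tight and I never lifted their caps, though the arm hid those two caps in the last pictures. I handed the job in after about 18 s; it returned no verdict.

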